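Tally the chalk-dotted triangle

TASK

Each of the four sea-green glazed triangles lies on its own sprung tally seat; count the one with the white chalk dot as a second by pressing it lightly straight down with the fingertips until its seat has sunk at least halfway. Hold it down for about a second, then withdraw so that it rises again with the triangle still in place on its seat. Pick nothing up, and do not touch the other triangles, anvil, bell, paddle, bowl or the cabinet's lattice door.

Things in the scene. Friction and masses are not known exactly. Their poses are not given: they have to be found in the camera images.
- tile_white: Loose sea-green glazed equilateral triangle tile with a white chalk dot 22 mm across at the middle of its top face, the one to press; sides 95 mm, 14 mm thick, flat, 0.11 kg; a circle of radius 27 mm about its centre fits inside it. Origin: centre of its underside, z up, one corner along its x axis. It lies on a sprung seat; with the seat up its top face is 50 mm above the table.
- seat_white: Fixed round dark-wood base, 128 mm across and 20 mm high, of the seat under tile_white; origin at the centre of its underside, on the table. Its sprung cork pan, 118 mm across, stands 16 mm above the base and carries the tile.
- pan_white (a joint): How far the cork pan under tile_white has sunk, in m: 0 up, 0.012 at its bottom stop. It starts to sink under a push of about 1 N on the tile, is halfway down at about 3 N and reaches its stop at about 6 N; it rises by itself.
- tile_blue: Loose sea-green glazed equilateral triangle tile with a cobalt-blue dot 22 mm across at the middle of its top face; sides 95 mm, 14 mm thick, flat, 0.11 kg; a circle of radius 27 mm about its centre fits inside it. Origin: centre of its underside, z up, one corner along its x axis. It lies on a sprung seat; with the seat up its top face is 50 mm above the table.
- seat_blue: Fixed round dark-wood base, 128 mm across and 20 mm high, of the seat under tile_blue; origin at the centre of its underside, on the table. Its sprung cork pan, 118 mm across, stands 16 mm above the base and carries the tile.
- pan_blue (a joint): How far the cork pan under tile_blue has sunk, in m: 0 up, 0.012 at its bottom stop. It starts to sink under a push of about 1 N on the tile, is halfway down at about 3 N and reaches its stop at about 6 N; it rises by itself.
- tile_plain_a: Loose sea-green glazed equilateral triangle tile with a plain unmarked top; sides 95 mm, 14 mm thick, flat, 0.11 kg; a circle of radius 27 mm about its centre fits inside it. Origin: centre of its underside, z up, one corner along its x axis. It lies on a sprung seat; with the seat up its top face is 50 mm above the table.
- seat_plain_a: Fixed round dark-wood base, 128 mm across and 20 mm high, of the seat under tile_plain_a; origin at the centre of its underside, on the table. Its sprung cork pan, 118 mm across, stands 16 mm above the base and carries the tile.
- pan_plain_a (a joint): How far the cork pan under tile_plain_a has sunk, in m: 0 up, 0.012 at its bottom stop. It starts to sink under a push of about 1 N on the tile, is halfway down at about 3 N and reaches its stop at about 6 N; it rises by itself.
- tile_plain_b: Loose sea-green glazed equilateral triangle tile with a plain unmarked top; sides 95 mm, 14 mm thick, flat, 0.11 kg; a circle of radius 27 mm about its centre fits inside it. Origin: centre of its underside, z up, one corner along its x axis. It lies on a sprung seat; with the seat up its top face is 50 mm above the table.
- seat_plain_b: Fixed round dark-wood base, 128 mm across and 20 mm high, of the seat under tile_plain_b; origin at the centre of its underside, on the table. Its sprung cork pan, 118 mm across, stands 16 mm above the base and carries the tile.
- pan_plain_b (a joint): How far the cork pan under tile_plain_b has sunk, in m: 0 up, 0.012 at its bottom stop. It starts to sink under a push of about 1 N on the tile, is halfway down at about 3 N and reaches its stop at about 6 N; it rises by itself.
- anvil: Squat iron anvil block, 80 x 80 mm at the foot and 57 mm high, with a stub horn reaching 60 mm out from its centre along its x axis, 2.2 kg, standing loose; origin at the centre of its underside. Leave alone.
- bell: Brass hand bell standing mouth down, 68 mm across the mouth, dark wooden handle upwards, 112 mm high, loose; origin at the centre of its underside. Leave alone.
- paddle: Round olive-wood tamping paddle lying flat, disc 90 mm across and 18 mm thick, with a flat handle reaching 170 mm from the disc's centre along its x axis; origin under the disc's centre. Leave alone.
- glaze_bowl: Small blue ceramic bowl, 72 mm across and 35 mm high, loose; origin at the centre of its underside. Leave alone.
- door_pull (a point): Tip of the brass pull on the sliding lattice door in the front of the cedar cabinet (560 mm wide, 150 mm high) at the back of the table; the door slides along y. Leave alone.
- lattice_door: Sliding wooden lattice door, 270 mm along y, 126 mm high and 14 mm thick, in the front of the cedar cabinet at the back of the table; origin at the middle of the door; it slides along y. Leave alone.
There are look-alikes about, which are no part of the job. Leave any red look-alike of the tile_plain_b alone.

How it is judged:
By the outcome, as a careful person would: the job done as asked, in the order asked, and still so for the second after the job is handed in, with the robot touching nothing.
It also fails if it takes over 38 s, if anything falls off the work surface, if the arm or the gripper's body presses on something with over 40 N, if the wrist force passes 120 N, or if a joint passes its speed limit or range.

ROBOT

A 6-joint arm with a two-finger parallel gripper is mounted at the origin on the work surface. World frame = base frame: x ahead of the robot, y to its left, z up, the work surface at z = 0. Lengths are in m, angles in rad, forces in N, time in s.
With the tool pointing down it reaches from about 0.4 to 0.825 m from the base axis. Payload 7 kg.
Tool frame: the origin (TCP) lies at the very end of the fingers, on their centre line; the grasp point (between the pads) lies manip.hold_point_z behind it (manip.hold_point_z is the distance from the TCP to the grasp point, in m); z points along the fingers, y is the line along which they close (so a half turn about z gives the same grasp; the last joint's range is limited). The gripper opens to 85 mm and grips with 20 to 120 N. Pads are 22 mm wide; open, the fingers measure 114 mm over their backs; the gripper's body (76 mm by 85 mm) begins 54 mm behind the grasp point. The pads swing forward as they close: fully open they stand 13 mm farther back than shut.
Start: joints at [0.288, 0.359, 0.012, 0, -1.224, -0.288], TCP at [0.675, -0, 0.231] pointing down, gripper open.
Joint ranges: [-3.07, 3.07], [-1.43, 2.12], [-1.02, 1.25], [-3.03, 1.67], [-3.05, -0], [-3.03, 3.03]. Speed limits (rad/s): [2.39, 2.39, 3.01, 3.14, 3.14, 3.14].

INTERFACE

Orientations are given as a 3x3 rotation matrix whose columns are the frame's x, y, z axes.
In Python, from cell import manip, eyes gives the robot as it stands.
- The arm moves only by the tool step_arm, never from a script. Its argument "rows" is a list of rows, each an object of numbers: "dx", "dy", "dz": the shift along the world's x, y, z in cm; "turn": the turn about the world's z in units of 6 degrees (1.0 is 6 degrees); "claw": the closure in counts, from 0 (fully open) to 255 (shut). A call has 1 to 10 rows; each row is the pose to reach, as a shift and turn from the pose commanded when the call began; what a row does not reach only later rows make up. A row lasts 1/10 s, in which the tool goes at most 50 mm and 8.59 degrees, less where a joint would pass 70% of its speed; a pose out of reach is approached as far as the arm can. A call with a gripper value outside its range is refused whole. The fingers move at their own pace and stop on an object; "squeeze" is the grip in N (left out, the last holds). Time passes only in rows, so rows that repeat a pose let the fingers close. It gives the time, the measured TCP pose, the force, the opening and the grip force at its end, in the units of the state.
- manip.read_state(): the state, without advancing time (a new reading comes with each control period).
- eyes.get_image(name): name is "scene" or "side" or "wrist"; returns the picture (420x560x3 uint8, red, green, blue); there is no depth.
- eyes.camera_model(name): a dict with "fx", "fy", "cx", "cy" (pixels), "rvec" (rotation vector, rad) and "tvec" (3), from world to camera coordinates, as OpenCV has them. Camera axes: x right, y down, z forward; pixel columns grow to the right and rows downward; lengths in m; the calibration is good to about 2 mm. A picture is of the moment at which its call begins: read the wrist's pose just before it. camera_model takes no time and is no camera call; for the wrist camera it gives the pose at the moment of the call.
- manip.sign_off(): hands the job in; it is judged then, once.
The state is a dict: "time": time; "joint_pos": joint angles; "dq": joint speeds; "joint_efforts": joint torques, N m; "tcp_pos": TCP position; "tool_rot": TCP orientation; "contact_force": force on the tool from outside, world axes, zero at the start; "moment": the same for the moment, N m; "opening": opening from 0.0 (shut) to 1.0 (fully open); "grasp_force": force on a finger pad.
Only numpy, scipy, OpenCV 4.12 (cv2) and the standard library are available. Lean on these libraries where they do the work, as an engineer would, in place of code of your own. Each camera call takes 0.05 s, during which the arm holds its last target. There are 200 camera calls.

## Working session

There is one attempt and no reset: what is moved stays moved. The work goes in short steps, Python scripts to look and compute and a tool call to move; the robot and the scene stay as the last step left them, time stands still between calls to the robot, and variables do not carry over. Pictures are saved under pics/ and viewed, at most 10 in all, crops included, and the job is handed in when it is done.

Besides the shell and the picture viewer there is one more tool, called by a JSON object that holds its "api" and its "payload", one argument or row to a line. step_arm: Moves the arm, as the interface text tells. Its arguments: {"type":"object","properties":{"rows":{"type":"array","items":{"type":"object","properties":{"dx":{"type":"number"},"dy":{"type":"number"},"dz":{"type":"number"},"turn":{"type":"number"},"claw":{"type":"number"}}}},"squeeze":{"type":"number"}},"required":["rows"]}

```bash
mkdir -p pics; cat > h.py <<'E'
import cv2,numpy as np
from cell import manip,eyes
def cast(m,uv,z):
    R=cv2.Rodrigues(np.array(m["rvec"],float))[0];t=np.array(m["tvec"],float).ravel()
    d=R.T@np.array([(uv[0]-m["cx"])/m["fx"],(uv[1]-m["cy"])/m["fy"],1]);c=-R.T@t
    return c+d*(z-c[2])/d[2]
def save(n,im): cv2.imwrite("pics/"+n,cv2.cvtColor(im,cv2.COLOR_RGB2BGR))
E
python3 - <<'E'
from h import *
s=manip.read_state();print(s["time"],s["tcp_pos"],s["tool_rot"],manip.hold_point_z)
for n in("scene","side"):
    im=eyes.get_image(n);np.save(n,im);save(n+".png",im)
    m=eyes.camera_model(n)
    hsv=cv2.cvtColor(im,cv2.COLOR_RGB2HSV)
    g=cv2.inRange(hsv,(70,60,40),(100,255,255))
    for c in cv2.findContours(g,cv2.RETR_EXTERNAL,cv2.CHAIN_APPROX_SIMPLE)[0]:
        a=cv2.contourArea(c)
        if a>80:
            x,y,w,h=cv2.boundingRect(c);print(n,a,x,y,w,h)
            k=np.zeros_like(g);cv2.drawContours(k,[cv2.convexHull(c)],-1,255,-1)
            wh=cv2.inRange(hsv,(0,0,150),(180,60,255))&k
            M=cv2.moments(wh,True)
            if M["m00"]>8:
                p=(M["m10"]/M["m00"],M["m01"]/M["m00"]);print("  white",M["m00"],p,cast(m,p,.05))
E
```

```text
0.0 [ 6.74531509e-01 -4.12016934e-05  2.30376548e-01] [[-1.42094632e-04 -9.99998662e-01 -1.62995207e-03]
 [-9.99999976e-01  1.42363117e-04 -1.64604334e-04]
 [ 1.64836159e-04  1.62992864e-03 -9.99998658e-01]] 0.0187
scene 1585.0 464 298 51 41
  white 36.0 (468.1666666666667, 322.3611111111111) [0.8593829 0.5397972 0.05     ]
scene 254.5 0 227 19 20
scene 359.0 328 225 32 26
  white 44.0 (344.6363636363636, 238.25) [0.61072082 0.27551548 0.05      ]
scene 356.5 182 224 30 25
scene 124.0 0 213 26 7
scene 353.0 445 208 22 23
scene 114.0 2 199 31 8
scene 111.5 9 187 30 6
scene 267.0 150 185 30 21
scene 262.5 255 184 27 21
side 321.5 472 392 39 28
side 367.0 485 377 41 33
side 332.5 496 362 41 31
side 301.0 508 349 40 29
side 111.0 533 308 18 14
side 417.0 330 283 31 29
side 98.0 507 281 16 14
side 91.0 489 280 15 14
side 290.5 329 232 32 20
side 270.5 253 228 27 21
side 169.0 244 172 26 14
  white 20.0 (257.5, 179.5) [0.61129487 0.27507455 0.05      ]
side 81.0 175 144 17 10
side 306.0 248 101 27 24
  white 22.0 (268.09090909090907, 112.77272727272727) [0.94130154 0.6012566  0.05      ]
side 1365.5 130 34 82 76
```

View pics/scene.png

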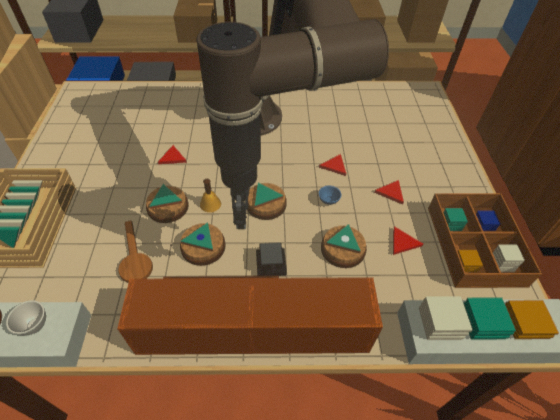

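View pics/side.png

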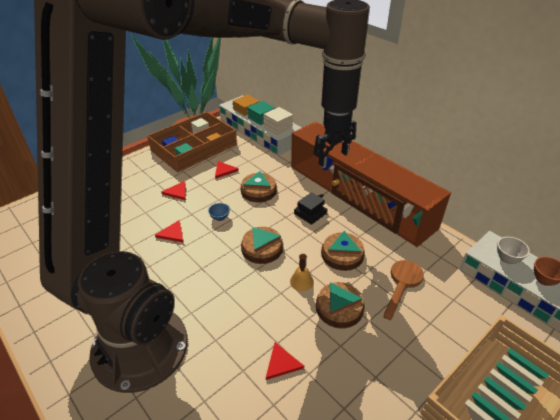

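The white-dotted tile shows at scene (345,238) and side (257,180). Both rays agree on about (0.611, 0.275). The other candidates are blue at scene (202,237) and plain at (265,195) and (168,203); the red triangles are look-alikes. I'll confirm the target in a crop and check the cabinet clearance.

```bash
python3 - <<'E'
from h import *
a=np.load("scene.npy")[205:275,300:390];b=np.load("side.npy")[145:215,215:305]
save("crop.png",np.hstack([cv2.resize(i,None,fx=4,fy=4,interpolation=cv2.INTER_CUBIC) for i in(a,b)]))
m=eyes.camera_model("scene")
for p in[(375,283),(130,283)]:print(cast(m,p,.15))
E
```

```text
[0.80816909 0.30496851 0.15      ]
[ 0.80463542 -0.25226215  0.15      ]
```

View pics/crop.png

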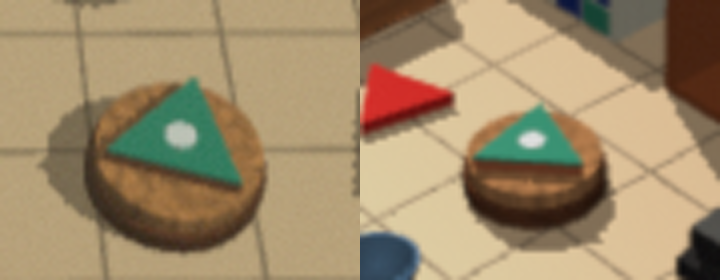

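The crop shows a white dot at the middle of a green tile on its seat, in both views, so this is the target. The cabinet front is at x≈0.80, well clear. Next: move above the tile at height, with the gripper shut.

{"api": "step_arm", "payload": {
  "rows": [
    {"dx": -1, "dy": 4.5, "claw": 255},
    {"dx": -2, "dy": 9, "claw": 255},
    {"dx": -3, "dy": 13.5, "claw": 255},
    {"dx": -4.2, "dy": 18, "claw": 255},
    {"dx": -5.3, "dy": 22.5, "claw": 255},
    {"dx": -6.4, "dy": 27.5, "claw": 255},
    {"dx": -6.4, "dy": 27.5, "claw": 255},
    {"dx": -6.4, "dy": 27.5, "claw": 255},
    {"dx": -6.4, "dy": 27.5, "claw": 255},
    {"dx": -6.4, "dy": 27.5, "claw": 255}
  ]
}}

```text
invalid input at $.rows[0]: expected keys dx, dy, dz, turn, claw
```

```bash
python3 - <<'E'
from h import *
s=manip.read_state();print(s["time"],s["tcp_pos"],s["contact_force"],s["opening"])
m=eyes.camera_model("wrist");im=eyes.get_image("wrist");save("w1.png",im)
R=cv2.Rodrigues(np.array(m["rvec"]))[0]
hsv=cv2.cvtColor(im,cv2.COLOR_RGB2HSV)
g=cv2.inRange(hsv,(70,60,40),(100,255,255))
for c in cv2.findContours(g,cv2.RETR_EXTERNAL,cv2.CHAIN_APPROX_SIMPLE)[0]:
    if cv2.contourArea(c)>500:
        k=np.zeros_like(g);cv2.drawContours(k,[cv2.convexHull(c)],-1,255,-1)
        M=cv2.moments(cv2.inRange(hsv,(0,0,140),(180,70,255))&k,True)
        tri=cv2.minEnclosingTriangle(c)[1]
        print(cv2.boundingRect(c),M["m00"])
        if M["m00"]: p=(M["m10"]/M["m00"],M["m01"]/M["m00"]);print(p,cast(m,p,.05))
        if tri is not None: print([cast(m,q[0],.05)[:2].round(4) for q in tri])
E
```

```text
0.1 [ 6.74560851e-01 -4.95436545e-05  2.30448289e-01] [-0.11546279  0.21803147 -0.09153483] 0.9960157255685573
(464, 209, 90, 76) 4.0
(523.5, 249.25) [0.4185753  0.06626607 0.05      ]
[array([0.4899, 0.0213]), array([0.449 , 0.1094]), array([0.3932, 0.0299])]
(315, 0, 102, 92) 26.0
(363.0769230769231, 80.11538461538461) [ 0.599284   -0.10013186  0.05      ]
[array([ 0.6443, -0.0893]), array([ 0.5511, -0.112 ]), array([ 0.6168, -0.1815])]
```

View pics/w1.png

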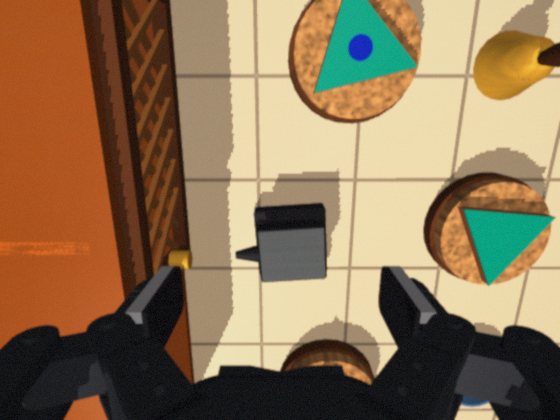

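The move was refused because every key is required, so the arm hasn't moved. This wrist view is from the start pose: blue tile at (360,47), a plain one at (505,240), anvil at (290,245), and the target's seat just in view at (328,355).

{"api": "step_arm", "payload": {
  "rows": [
    {"dx": -1, "dy": 4.5, "dz": 0, "turn": 0, "claw": 255},
    {"dx": -2, "dy": 9, "dz": 0, "turn": 0, "claw": 255},
    {"dx": -3, "dy": 13.5, "dz": 0, "turn": 0, "claw": 255},
    {"dx": -4.2, "dy": 18, "dz": 0, "turn": 0, "claw": 255},
    {"dx": -5.3, "dy": 22.5, "dz": 0, "turn": 0, "claw": 255},
    {"dx": -6.4, "dy": 27.5, "dz": 0, "turn": 0, "claw": 255},
    {"dx": -6.4, "dy": 27.5, "dz": 0, "turn": 0, "claw": 255},
    {"dx": -6.4, "dy": 27.5, "dz": 0, "turn": 0, "claw": 255},
    {"dx": -6.4, "dy": 27.5, "dz": 0, "turn": 0, "claw": 255},
    {"dx": -6.4, "dy": 27.5, "dz": 0, "turn": 0, "claw": 255}
  ]
}}

```text
time: 1.15
tcp_pos: [0.6113, 0.2738, 0.2313]
tool_rot: [[-0.001, -1.0, -0.0], [-1.0, 0.001, -0.0], [0.0, 0.0, -1.0]]
contact_force: [0.9, -0.3, 0.9]
opening: 0.001
grasp_force: 0.0
```

```bash
python3 - <<'E'
from h import *
s=manip.read_state();print(s["time"],s["tcp_pos"],s["contact_force"],s["opening"],s["tool_rot"])
im=eyes.get_image("wrist");save("w2.png",im)
E
```

```text
1.15 [0.6112527  0.27377663 0.23126128] [ 0.88072173 -0.29802618  0.91636758] 0.0009609754319844085 [[-1.37623503e-03 -9.99999037e-01 -1.78310520e-04]
 [-9.99999028e-01  1.37627466e-03 -2.22364164e-04]
 [ 2.22609355e-04  1.78004321e-04 -9.99999959e-01]]
```

View pics/w2.png

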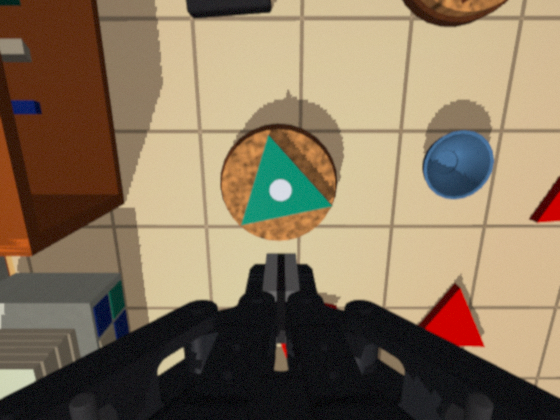

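The shut gripper is over the target: white dot at (281,190), horizontally in line with the fingertips. I'll cross-check its position with the wrist calibration.

```bash
python3 - <<'E'
from h import *
print(cast(eyes.camera_model("wrist"),(280.7,189.8),.05),manip.read_state()["tcp_pos"])
E
```

```text
[0.61144881 0.27621461 0.05      ] [0.61133394 0.27372395 0.2313309 ]
```

Three views agree on (0.611, 0.2755). I'll shift y by +0.2 cm and descend to about 12 mm above the tile.

{"api": "step_arm", "payload": {
  "rows": [
    {"dx": 0, "dy": 0.2, "dz": -4, "turn": 0, "claw": 255},
    {"dx": 0, "dy": 0.2, "dz": -8, "turn": 0, "claw": 255},
    {"dx": 0, "dy": 0.2, "dz": -12, "turn": 0, "claw": 255},
    {"dx": 0, "dy": 0.2, "dz": -15, "turn": 0, "claw": 255},
    {"dx": 0, "dy": 0.2, "dz": -16.5, "turn": 0, "claw": 255},
    {"dx": 0, "dy": 0.2, "dz": -17, "turn": 0, "claw": 255},
    {"dx": 0, "dy": 0.2, "dz": -17, "turn": 0, "claw": 255},
    {"dx": 0, "dy": 0.2, "dz": -17, "turn": 0, "claw": 255},
    {"dx": 0, "dy": 0.2, "dz": -17, "turn": 0, "claw": 255}
  ]
}}

```text
time: 2.1
tcp_pos: [0.6119, 0.2776, 0.0632]
tool_rot: [[0.0, -1.0, 0.002], [-1.0, -0.0, 0.002], [-0.002, -0.002, -1.0]]
contact_force: [0.4, 0.1, 0.4]
opening: 0.001
grasp_force: 0.0
```

{"api": "step_arm", "payload": {
  "rows": [
    {"dx": 0, "dy": -0.2, "dz": -0.3, "turn": 0, "claw": 255},
    {"dx": 0, "dy": -0.2, "dz": -0.6, "turn": 0, "claw": 255},
    {"dx": 0, "dy": -0.2, "dz": -0.9, "turn": 0, "claw": 255},
    {"dx": 0, "dy": -0.2, "dz": -1.2, "turn": 0, "claw": 255},
    {"dx": 0, "dy": -0.2, "dz": -1.4, "turn": 0, "claw": 255},
    {"dx": 0, "dy": -0.2, "dz": -1.6, "turn": 0, "claw": 255},
    {"dx": 0, "dy": -0.2, "dz": -1.8, "turn": 0, "claw": 255},
    {"dx": 0, "dy": -0.2, "dz": -1.8, "turn": 0, "claw": 255}
  ]
}}

```text
time: 2.9
tcp_pos: [0.611, 0.275, 0.0432]
tool_rot: [[0.0, -1.0, -0.0], [-1.0, -0.0, -0.0], [0.0, 0.0, -1.0]]
contact_force: [-2.1, -1.0, 3.3]
opening: -0.003
grasp_force: 1.9
```

At about 7 mm sunk with about 3.3 N; 2 mm more for margin, then hold.

{"api": "step_arm", "payload": {
  "rows": [
    {"dx": 0, "dy": 0, "dz": -0.1, "turn": 0, "claw": 255},
    {"dx": 0, "dy": 0, "dz": -0.2, "turn": 0, "claw": 255},
    {"dx": 0, "dy": 0, "dz": -0.2, "turn": 0, "claw": 255},
    {"dx": 0, "dy": 0, "dz": -0.2, "turn": 0, "claw": 255},
    {"dx": 0, "dy": 0, "dz": -0.2, "turn": 0, "claw": 255},
    {"dx": 0, "dy": 0, "dz": -0.2, "turn": 0, "claw": 255},
    {"dx": 0, "dy": 0, "dz": -0.2, "turn": 0, "claw": 255},
    {"dx": 0, "dy": 0, "dz": -0.2, "turn": 0, "claw": 255},
    {"dx": 0, "dy": 0, "dz": -0.2, "turn": 0, "claw": 255},
    {"dx": 0, "dy": 0, "dz": -0.2, "turn": 0, "claw": 255}
  ]
}}

```text
time: 3.9
tcp_pos: [0.611, 0.275, 0.0413]
tool_rot: [[0.0, -1.0, -0.0], [-1.0, -0.0, -0.0], [0.0, 0.0, -1.0]]
contact_force: [-1.6, -0.8, 4.5]
opening: -0.004
grasp_force: 2.3
```

```bash
python3 - <<'E'
from h import *
save("side2.png",cv2.resize(eyes.get_image("side")[145:215,215:305],None,fx=6,fy=6,interpolation=cv2.INTER_CUBIC))
E
```

```text
(no output)
```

View pics/side2.png

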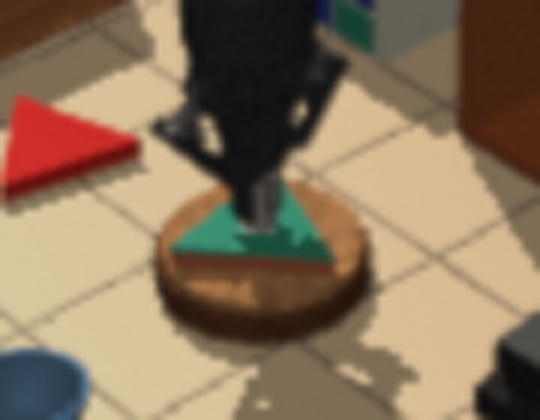

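The fingertips are on the dot (crop 260,220), the pan has sunk toward its base and the tile is flat. The hold has lasted about a second, so withdraw straight up, slowly at first.

{"api": "step_arm", "payload": {
  "rows": [
    {"dx": 0, "dy": 0, "dz": 0.3, "turn": 0, "claw": 255},
    {"dx": 0, "dy": 0, "dz": 0.6, "turn": 0, "claw": 255},
    {"dx": 0, "dy": 0, "dz": 0.9, "turn": 0, "claw": 255},
    {"dx": 0, "dy": 0, "dz": 1.3, "turn": 0, "claw": 255},
    {"dx": 0, "dy": 0, "dz": 2, "turn": 0, "claw": 255},
    {"dx": 0, "dy": 0, "dz": 5, "turn": 0, "claw": 255},
    {"dx": 0, "dy": 0, "dz": 9, "turn": 0, "claw": 255},
    {"dx": 0, "dy": 0, "dz": 13, "turn": 0, "claw": 255},
    {"dx": 0, "dy": 0, "dz": 17, "turn": 0, "claw": 255},
    {"dx": 0, "dy": 0, "dz": 17, "turn": 0, "claw": 255}
  ]
}}

```text
time: 4.95
tcp_pos: [0.6138, 0.2765, 0.219]
tool_rot: [[0.001, -1.0, 0.01], [-1.0, -0.001, 0.006], [-0.006, -0.01, -1.0]]
contact_force: [-0.1, 0.9, -0.7]
opening: 0.001
grasp_force: 0.0
```

```bash
python3 - <<'E'
from h import *
a=eyes.get_image("wrist");b=eyes.get_image("side")[145:215,215:305]
save("end.png",np.hstack([a[100:260,180:380],cv2.resize(b,(206,160))]))
s=manip.read_state();print(s["time"],s["tcp_pos"],s["contact_force"])
E
```

```text
5.05 [0.61131176 0.27536955 0.2130451 ] [-0.63790173 -0.8346011  -0.50956118]
```

View pics/end.png

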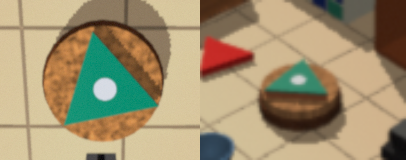

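The pan is up again and the tile is still in place, with its dot at crop (105,89). The gripper is clear, so I'll hand in.

```bash
python3 -c "
from cell import manip
print(manip.sign_off())"
```

```text
the job is handed in; nothing more can be done
None
```

I pressed the white-dotted tile about 9 mm down (halfway is 6 mm) with about 4.5 N and held it for about a second. After I withdrew, its seat rose with the tile still in place; nothing else was touched, and the job was handed in at about 5 s.

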